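Dispense two bridge blanks from under a sprung flap through a tilting diverter

ROBOT

A 6-joint arm with a two-finger parallel gripper is mounted at the origin on the work surface; the furniture and walls round the work are solid. World frame = base frame: x ahead of the robot, y to its left, z up, the work surface at z = 0. Lengths are in m, angles in rad, forces in N, time in s.
With the tool pointing down it reaches from about 0.325 to 0.925 m from the base axis. Payload 3.1 kg.
Tool frame: the origin (TCP) lies midway between the tips of the shut fingers; the grasp point (between the pads) lies 19 mm behind it; z points along the fingers, y is the line along which they close (so a half turn about z gives the same grasp; the last joint's range is limited). The gripper opens to 85 mm and grips with 20 to 120 N. Pads are 22 mm wide; open, the fingers measure 114 mm over their backs; the gripper's body (76 mm by 85 mm) begins 54 mm behind the grasp point. The pads swing forward as they close: fully open they stand 13 mm farther back than shut.
Start: joints at [1.033, 0.217, 1.613, -0, 1.311, -0.112], TCP at [0.258, 0.569, 0.231] pointing down, gripper open.
Joint ranges: [-2.75, 2.75], [-0.78, 2.1], [0.31, 2.55], [-1.13, 4.27], [0.13, 2.63], [-2.58, 2.58]. Speed limits (rad/s): [2.79, 2.79, 3.14, 3.14, 3.14, 3.14].

INTERFACE

Orientations are given as a rotation vector (axis times angle).
In Python, from rig import manip, imaging gives the robot as it stands.
- The arm moves only by the tool carry_out, never from a script. Its argument "moves" is one flat list of numbers, 5 for each row, row after row: the gripper command: -1 is shut, 1 is fully open, values between are in proportion, then the shift along the tool's x, y, z each as a share of 20 mm, from -1 to 1, then the turn about the tool's z as a share of 4 degrees, from -1 to 1. A call has 1 to 10 rows; each row shifts and turns the commanded pose from where the row before left it, along the tool's axes as they then stand; what a row does not reach is not made up. A row lasts 1/10 s, in which the tool goes at most 50 mm and 8.59 degrees, less where a joint would pass 70% of its speed; a pose out of reach is approached as far as the arm can. A call with a number of a shift or a turn outside -1 to 1 is refused whole. A call with a gripper value outside its range is refused whole. The fingers move at their own pace and stop on an object; "squeeze" is the grip in N (left out, the last holds). Time passes only in rows, so rows that do not move let the fingers close. It gives the time, the measured TCP pose, the force, the opening and the grip force at its end, in the units of the state.
- manip.observe(): the state, without advancing time (a new reading comes with each control period).
- imaging.camera(name): name is "side" or "top"; returns a dict with "pixels" (480x640x3 uint8, blue, green, red), "fx", "fy", "cx", "cy" (pixels), "pose" (4x4, takes a point from camera to world coordinates). Camera axes: x right, y down, z forward; pixel columns grow to the right and rows downward; lengths in m; the calibration is good to about 2 mm. A picture is of the moment at which its call begins. There is no depth.
- manip.sign_off(): hands the job in; it is judged then, once.
The state is a dict: "time_s": time; "joint_positions": joint angles; "dq": joint speeds; "effort": joint torques, N m; "tcp_pos": TCP position; "ee_rot": TCP orientation; "force": force on the tool from outside, world axes, zero at the start; "wrist_torque": the same for the moment, N m; "gripper_width": finger opening in m; "grasp_force": force on a finger pad.
Only numpy, scipy, OpenCV 4.12 (cv2) and the standard library are available. Lean on these libraries where they do the work, as an engineer would, in place of code of your own. Each camera call takes 0.05 s, during which the arm holds its last target. There are 200 camera calls.

TASK

Send both instrument-bridge blanks out of the flap-covered dispenser into their trays, one at a time: the pale maple blank (red waxed ends) into the yellow tray and the dark rosewood blank (green waxed ends) into the blue tray. Before each blank, lean the red-knobbed diverter lever fully towards that blank's tray; then push the clear sprung flap down, reach in behind the blanks and, keeping the flap held open, slide them along until just the front blank drops out of the open end; come out, switch the lever over and do the same for the other. Slide the blanks out of the open end, never lift them out over the top or let one go into the wrong tray, do not knock over the glue jar, and leave the flap shut at the end.

Things in the scene. Friction and masses are not known exactly. Their poses are not given: they have to be found in the camera images.
- station: Fixed plywood dispenser with diverter; origin on the worktop below the middle of its open end. The lane, a straight trough along the station's y axis, runs from its back wall (y = -235 mm) to the open end (y = 0; blanks leave towards +y). Inside 46 mm wide (x -23 to 23); floor 105 mm above the worktop, side-wall tops at 163 mm; walls 6 mm thick. Place varies, turned up to 0.22 rad.
- exit_lip (a point): Middle of the lane floor's edge at the open end (station x = 0, y = 0, 105 mm high); axes parallel to the station's. The diverter plate lies beyond it: smooth, 72 mm wide, y = 7 to 125 mm, on an axle along y at x = 0, 75 mm high. The post that carries the axle (y = 162 to 172 mm) is 83 mm high.
- lane_back (a point): Middle of the lane floor at the inside of the back wall (station y = -235 mm, 105 mm high). The back wall is low: its top is 125 mm above the worktop, 38 mm below the tops of the side walls.
- flap_edge (a point): Middle of the free edge of the flap that covers the whole lane. The flap is clear plastic with metal edges, 40 mm wide, 229 mm long, 3 mm thick, 160 mm above the worktop when shut (edge at station x = -18 mm). Closed fingers let down at about station x = -5 mm hold it open at about 1 rad and can be slid along the lane while it rubs on them.
- flap (a joint): Opening of the flap: 0 = shut (level), up to 1.3 rad (nearly hanging). Hinged along the lane's +x side at station x = 22 mm; the free edge swings down into the lane when pushed from above. A spring shuts it: about 1.3 N at the free edge to start it, 4 to 6 N when wide open. Even wide open it clears the tops of the blanks.
- diverter (a joint): Tilt of diverter plate and lever, -0.8 to 0.8 rad; 0 = plate level, lever upright (starts within 0.15 of it). Positive: the lever leans to the station's +x and the plate slopes down to the tray on the +x side; negative: to the -x side. Blanks slide off to the side the lever leans to. It stays where it is left; 2 to 3 N sideways on the lever moves it.
- lever_knob (a point): Centre of the red ball (20 mm across) on top of the diverter lever, 80 mm from the axle. The lever is a steel rod, 10 mm thick, rising at right angles from the axle at station y = 142 mm. It can be pushed sideways on the rod or the ball. The plate has an upstanding end wall, 30 mm high, at y = 124 to 127 mm, which tilts with it.
- maple (a point): Centre of the loose pale maple blank with red waxed ends, 40 x 80 x 14 mm (x, y, z), about 45 g; long axis y. Lies flat in the lane, long axis along it, in line with the rosewood one. Which is in front (nearer the open end) varies: the front centre is about 50 mm, the other about 140 mm behind the open end. Belongs in the yellow tray.
- rosewood (a point): Centre of the loose dark rosewood blank with green waxed ends, same size as the maple one and lying in the same lane, with a gap of about 10 mm between the two and some 55 mm free between the rear one and the back wall. Belongs in the blue tray.
- tray_yellow: Fixed yellow open tray, 110 x 130 mm outside, 36 mm high, walls 4 mm, reaching a little under the plate; origin at the centre of its underside, axes parallel to the station's. It stands beside the diverter at station y = 65 mm, x = 70 or -70 mm: which side varies.
- tray_blue: Fixed blue open tray, the same as the yellow one, on the other side of the diverter.
- glue_jar: Loose amber glass jar with a metal lid, 67 mm across, 90 mm high, standing at the right of the bench; origin at the centre of its underside, z axis up. Not used.
Not all that is in view belongs to the job. There is more than one size of the tray_yellow; the one meant has the size given above.

How it is judged:
On the way, in this order (a step that is already met when the one before it is completed fails the run):
1. the diverter lever leans to the front blank's tray (knob within 83 mm, level, of that tray's centre) while both blanks are still in the lane (y of each of maple, rosewood in the frame of exit_lip below -0.02 m and z of each of maple, rosewood in the frame of exit_lip above 0 m and ((y of maple in the frame of exit_lip above -0.09 m and horizontal distance between lever_knob and tray_yellow below 0.083 m) or (y of rosewood in the frame of exit_lip above -0.09 m and horizontal distance between lever_knob and tray_blue below 0.083 m))), for 0.1 s.
2. the flap is held open by 0.5 rad or more while both blanks are still in the lane (y of each of maple, rosewood in the frame of exit_lip below -0.02 m and z of each of maple, rosewood in the frame of exit_lip above 0 m and value of joint flap above 0.5 rad), for 0.1 s.
3. the front blank is in its own tray, while the other is still in the lane ((((x of maple in the frame of tray_yellow between -0.054 and 0.054 m and y of maple in the frame of tray_yellow between -0.064 and 0.064 m and z of maple in the frame of tray_yellow below 0.04 m) and (y of rosewood in the frame of exit_lip below -0.02 m and z of rosewood in the frame of exit_lip above 0 m)) or ((x of rosewood in the frame of tray_blue between -0.054 and 0.054 m and y of rosewood in the frame of tray_blue between -0.064 and 0.064 m and z of rosewood in the frame of tray_blue below 0.04 m) and (y of maple in the frame of exit_lip below -0.02 m and z of maple in the frame of exit_lip above 0 m)))), for 0.1 s.
4. the lever leans to the other blank's tray, while that blank is still in the lane ((((x of maple in the frame of tray_yellow between -0.054 and 0.054 m and y of maple in the frame of tray_yellow between -0.064 and 0.064 m and z of maple in the frame of tray_yellow below 0.04 m) and (y of rosewood in the frame of exit_lip below -0.02 m and z of rosewood in the frame of exit_lip above 0 m) and horizontal distance between lever_knob and tray_blue below 0.083 m) or ((x of rosewood in the frame of tray_blue between -0.054 and 0.054 m and y of rosewood in the frame of tray_blue between -0.064 and 0.064 m and z of rosewood in the frame of tray_blue below 0.04 m) and (y of maple in the frame of exit_lip below -0.02 m and z of maple in the frame of exit_lip above 0 m) and horizontal distance between lever_knob and tray_yellow below 0.083 m))), for 0.1 s.
5. the flap is held open again by 0.5 rad or more with that blank still in the lane and the lever leaning to its tray ((((x of maple in the frame of tray_yellow between -0.054 and 0.054 m and y of maple in the frame of tray_yellow between -0.064 and 0.064 m and z of maple in the frame of tray_yellow below 0.04 m) and (y of rosewood in the frame of exit_lip below -0.02 m and z of rosewood in the frame of exit_lip above 0 m) and horizontal distance between lever_knob and tray_blue below 0.083 m and value of joint flap above 0.5 rad) or ((x of rosewood in the frame of tray_blue between -0.054 and 0.054 m and y of rosewood in the frame of tray_blue between -0.064 and 0.064 m and z of rosewood in the frame of tray_blue below 0.04 m) and (y of maple in the frame of exit_lip below -0.02 m and z of maple in the frame of exit_lip above 0 m) and horizontal distance between lever_knob and tray_yellow below 0.083 m and value of joint flap above 0.5 rad))), for 0.1 s.
At the end, for the whole second after the job is handed in: The maple blank lies in the yellow tray and the rosewood blank in the blue tray (each centre inside its tray's outline and less than 40 mm above its underside), both at rest, and the flap is shut (under 0.1 rad) (x of maple in the frame of tray_yellow between -0.054 and 0.054 m and y of maple in the frame of tray_yellow between -0.064 and 0.064 m and z of maple in the frame of tray_yellow below 0.04 m and x of rosewood in the frame of tray_blue between -0.054 and 0.054 m and y of rosewood in the frame of tray_blue between -0.064 and 0.064 m and z of rosewood in the frame of tray_blue below 0.04 m and value of joint flap below 0.1 rad and linear speed of each of maple_blank, rosewood_blank below 0.03 m/s); the robot touches nothing.
It fails at once if a blank goes into the wrong tray ((x of maple in the frame of tray_blue between -0.054 and 0.054 m and y of maple in the frame of tray_blue between -0.064 and 0.064 m and z of maple in the frame of tray_blue below 0.04 m) or (x of rosewood in the frame of tray_yellow between -0.054 and 0.054 m and y of rosewood in the frame of tray_yellow between -0.064 and 0.064 m and z of rosewood in the frame of tray_yellow below 0.04 m)).
It fails at once if a blank is lifted out over the top (its centre more than 60 mm above the lane floor) (z of any of maple, rosewood in the frame of exit_lip above 0.06 m).
It fails at once if the glue jar is tipped by more than 0.4 rad (angle between glue_jar's own z axis and vertical above 0.4 rad).
It also fails if it takes over 58 s, if anything falls off the work surface, if the arm or the gripper's body presses on something with over 40 N, if the wrist force passes 120 N, or if a joint passes its speed limit or range.

## Working session

There is one attempt and no reset: what is moved stays moved. The work goes in short steps, Python scripts to look and compute and a tool call to move; the robot and the scene stay as the last step left them, time stands still between calls to the robot, and variables do not carry over. Pictures are saved under pics/ and viewed, at most 10 in all, crops included, and the job is handed in when it is done.

Besides the shell and the picture viewer there is one more tool, called after "Call:" in YAML: its name, and indented under it one key for each argument. carry_out: Moves the arm, as the interface text tells. Shift numbers are shares of 20 mm and turn numbers shares of 4 degrees, none past 1 either way. Its arguments: {"type":"object","properties":{"moves":{"type":"array","items":{"type":"number","minimum":-1,"maximum":1}},"squeeze":{"type":"number"}},"required":["moves"]}

```bash
mkdir -p pics; python3 - <<'E'
from rig import manip, imaging
import cv2,numpy as np
np.set_printoptions(precision=4,suppress=True)
for n in("top","side"):
    c=imaging.camera(n); cv2.imwrite(f"pics/{n}0.png",c["pixels"]); print(n,c["fx"],c["fy"],c["cx"],c["cy"]); print(np.array(c["pose"]))
s=manip.observe(); print(s["tcp_pos"],s["ee_rot"],s["time_s"],s["gripper_width"])
E
```

```text
top 513.4517303993636 513.4517303993636 320.7478087778022 236.46263608970864
[[ 0.008  -0.9969  0.0777  0.4021]
 [-0.9999 -0.0091 -0.0135 -0.0083]
 [ 0.0142 -0.0775 -0.9969  1.2835]
 [ 0.      0.      0.      1.    ]]
side 489.01779271117215 489.01779271117215 315.4850035990709 239.6821225613506
[[-0.9989 -0.0189  0.0418  0.4521]
 [-0.0439  0.6579 -0.7519  0.7539]
 [-0.0133 -0.7529 -0.658   0.809 ]
 [ 0.      0.      0.      1.    ]]
[0.2578 0.5686 0.2301] [-0.6636 -3.07    0.0033] 0.1 0.0851041024044838
```

View pics/top0.png

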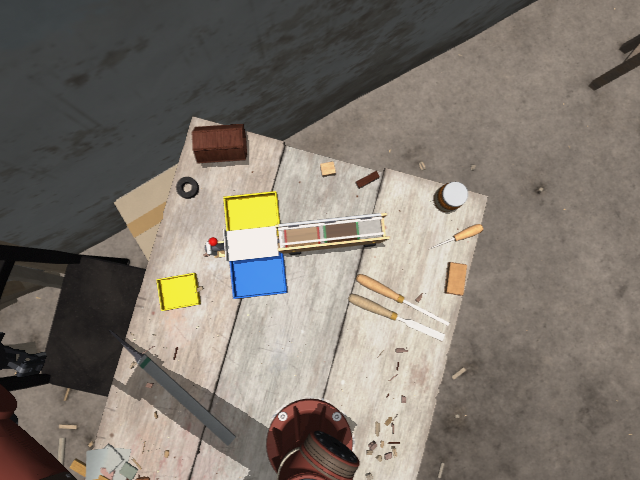

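View pics/side0.png

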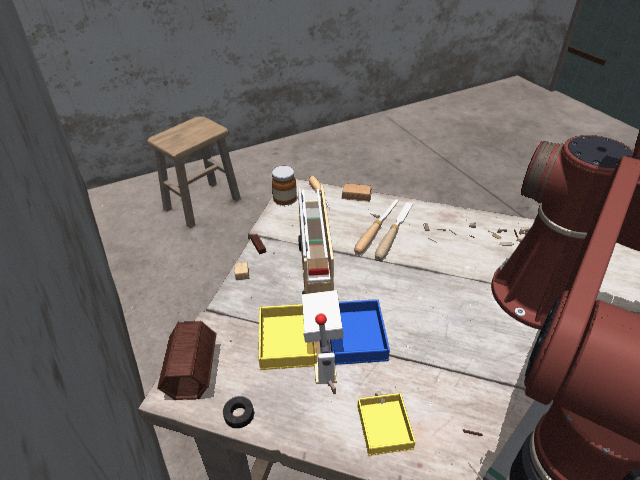

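Top view: the station's +y points image-left. The big yellow tray (252,212) is on +x and the blue one (259,276) on -x. The knob is at (213,241), and the front blank has red ends at (283,235), so maple is in front. The jar at (452,196) is clear of the lane.

```bash
cat > h.py <<'E'
from rig import manip, imaging
import cv2,numpy as np
np.set_printoptions(precision=4,suppress=True)
def ray(c,u,v):
    P=np.array(c["pose"]); d=P[:3,:3]@np.array([(u-c["cx"])/c["fx"],(v-c["cy"])/c["fy"],1.]); return P[:3,3],d/np.linalg.norm(d)
def onz(c,u,v,z):
    o,d=ray(c,u,v); return o+d*(z-o[2])/d[2]
def cross(c1,p1,c2,p2):
    o1,a=ray(c1,*p1);o2,b=ray(c2,*p2)
    t=np.linalg.lstsq(np.stack([a,-b],1),o2-o1,rcond=None)[0]
    x,y=o1+a*t[0],o2+b*t[1]; return (x+y)/2,np.linalg.norm(x-y)
def blobs(c,lo,hi,amin=15):
    m=cv2.inRange(cv2.cvtColor(c["pixels"],cv2.COLOR_BGR2HSV),np.array(lo),np.array(hi))
    n,_,st,ce=cv2.connectedComponentsWithStats(m)
    return m,[(st[i][4],ce[i],st[i][:4]) for i in np.argsort(-st[:,4]) if i and st[i][4]>=amin]
E
python3 - <<'E'
from h import *
t=imaging.camera("top");s=imaging.camera("side")
for n,c in(("top",t),("side",s)):
  for k,lo,hi in(("red",(0,190,120),(6,255,255)),("yel",(25,150,120),(35,255,255)),("blu",(105,150,80),(125,255,255)),("grn",(60,80,40),(95,255,200))):
    print(n,k,[(int(a),ce.round(1).tolist(),b.tolist()) for a,ce,b in blobs(c,lo,hi)[1][:4]])
for lo,hi in(((25,150,80),(35,255,255)),((105,150,60),(125,255,255))):
  m,b=blobs(t,lo,hi); ct=max(cv2.findContours(m,0,2)[0],key=cv2.contourArea)
  bx=cv2.boxPoints(cv2.minAreaRect(ct)); w=np.array([onz(t,*p,.036) for p in bx]); print(bx.tolist(),w, [np.linalg.norm(w[i]-w[i-1]) for i in range(4)])
cv2.imwrite("pics/t1.png",cv2.resize(t["pixels"][180:305,195:400],None,fx=3.9,fy=3.9,interpolation=2))
cv2.imwrite("pics/s1.png",cv2.resize(s["pixels"][180:390,240:400],None,fx=2.8,fy=2.8,interpolation=2))
E
```

```text
top red [(51, [212.8, 241.3], [209, 238, 8, 8])]
top yel [(1636, [252.2, 211.5], [224, 191, 56, 40]), (1097, [179.3, 291.4], [157, 273, 42, 38]), (17, [160.2, 301.2], [159, 296, 3, 12])]
top blu [(1992, [258.5, 276.5], [230, 252, 57, 47])]
top grn [(46, [144.7, 362.4], [140, 358, 10, 10])]
side red [(43, [320.6, 319.0], [316, 315, 10, 8])]
side yel []
side blu [(2719, [360.0, 334.0], [331, 300, 58, 64])]
side grn [(87, [495.6, 474.2], [488, 468, 18, 12])]
[[222.28048706054688, 196.5244140625], [276.0610046386719, 190.54879760742188], [279.8414611816406, 224.57318115234375], [226.06094360351562, 230.54879760742188]] [[0.595  0.2164 0.036 ]
 [0.6111 0.0852 0.036 ]
 [0.5274 0.0748 0.036 ]
 [0.5116 0.2053 0.036 ]] [np.float64(0.08415983884777892), np.float64(0.1321227572518127), np.float64(0.08435753735518674), np.float64(0.13145720986534956)]
[[228.73171997070312, 257.58538818359375], [282.2926940917969, 251.6341552734375], [286.8049011230469, 292.243896484375], [233.24392700195312, 298.19512939453125]] [[0.4459 0.1974 0.036 ]
 [0.4614 0.0679 0.036 ]
 [0.3634 0.0557 0.036 ]
 [0.3482 0.1844 0.036 ]] [np.float64(0.0985555612926317), np.float64(0.13039446590832093), np.float64(0.09878160360513093), np.float64(0.12961896212712787)]
```

View pics/t1.png

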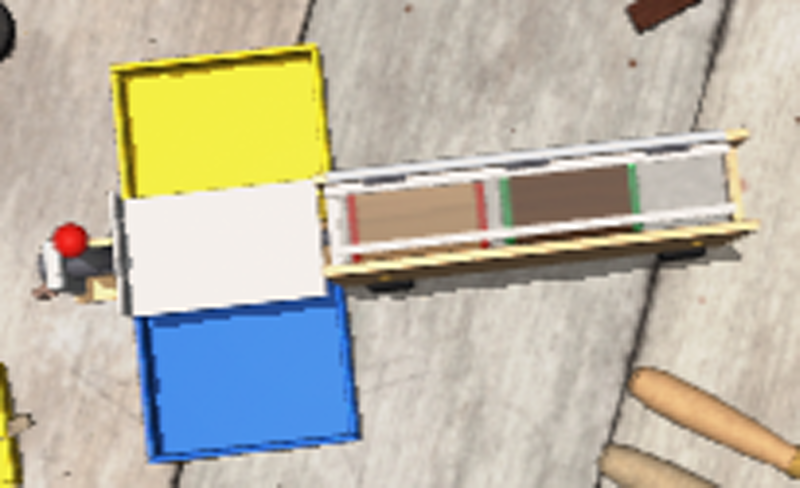

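View pics/s1.png

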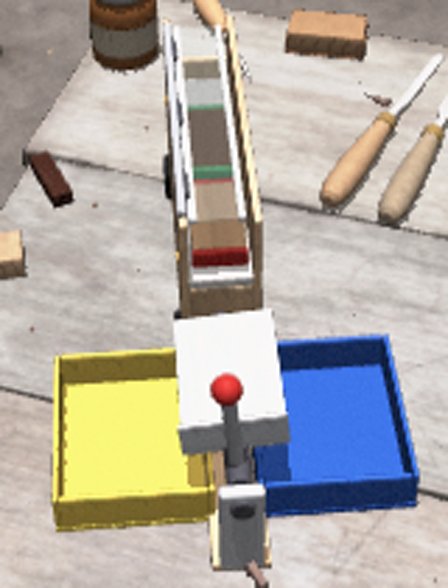

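Both crops confirm maple in front (red ends) and rosewood behind, with the flap shut. The trays' far edges are 249 mm apart (250 expected) and give a station turn of about 0.122 rad. I'll start by turning the tool to line up with the station, then check the knob and lane.

Call:
carry_out:
  moves: [-1, 0, 0, 0, -1, -1, 0, 0, 0, -1, -1, 0, 0, 0, -1, -1, 0, 0, 0, -1, -1, 0, 0, 0, -1, -1, 0, 0, 0, -1, -1, 0, 0, 0, -1, -1, 0, 0, 0, -0.8]

```text
time_s: 1.0
tcp_pos: [0.258, 0.569, 0.2309]
ee_rot: [0.19, -3.135, 0.001]
force: [0.1, -0.1, 0.2]
gripper_width: 0.0001
grasp_force: 0.0
```

```bash
cat >> h.py <<'E'
TH=.122; O=np.array([.4873,.0709]); R2=np.array([[np.cos(TH),-np.sin(TH)],[np.sin(TH),np.cos(TH)]])
def st(p): return np.r_[R2.T@(np.asarray(p)[:2]-O),p[2]]*1000
def state(tgt=None):
    from scipy.spatial.transform import Rotation as Ro
    s=manip.observe(); M=Ro.from_rotvec(s["ee_rot"]).as_matrix()
    print("t",s["time_s"],"station mm",st(s["tcp_pos"]),"yaw err deg",np.degrees(np.arctan2(M[1,1],M[0,1])-np.pi/2-TH),"F",np.array(s["force"]))
    if tgt is not None:
        g=np.r_[R2@(np.array(tgt[:2])/1000)+O,tgt[2]/1000]; print("tool shares total",M.T@(g-s["tcp_pos"])/.02)
E
python3 - <<'E'
from h import *
t=imaging.camera("top");s=imaging.camera("side")
p=lambda c:blobs(c,(0,190,120),(6,255,255))[1][0][1]
k,e=cross(t,p(t),s,p(s)); print("knob",st(k),e)
q=lambda u,v:(195+u/3.9,180+v/3.9)
for n,(u,v),z in(("wall end -x",(333,274),.163),("wall back -x",(757,230),.163),("back +x",(747,133),.163),("red front end",(354,225),.119),("green rear",(635,197),.119),("plate corner",(118,200),.075)): print(n,st(onz(t,*q(u,v),z)))
state((-55,147,200))
E
```

```text
knob [  6.6712 142.7765 155.1314] 0.0012667024388351134
wall end -x [-29.5039  -2.9725 163.    ]
wall back -x [ -31.8067 -242.2216  163.    ]
back +x [  23.2858 -243.4106  163.    ]
red front end [  0.0673 -15.6324 119.    ]
green rear [  -2.1108 -180.4604  119.    ]
plate corner [ 34.7475 126.2856  75.    ]
t 1.1 station mm [-166.9502  522.3265  230.9375] yaw err deg -0.19265160802541062 F [-0.4908  1.0086  0.2416]
tool shares total [ -5.6612 -18.7466   1.554 ]
```

Knob measures (6.7, 142.8, 155) against an expected y of 142 and z of 155, and the lane ends agree within 3 mm, so I'll go.

Call:
carry_out:
  moves: [-1, -0.3, -1, 0, 0, -1, -0.3, -1, 0, 0, -1, -0.3, -1, 0, 0, -1, -0.3, -1, 0, 0, -1, -0.3, -1, 0, 0, -1, -0.3, -1, 0, 0, -1, -0.3, -1, 0, 0, -1, -0.3, -1, 0, 0, -1, -0.3, -1, 0, 0, -1, -0.3, -1, 0, 0]

```text
time_s: 2.1
tcp_pos: [0.3416, 0.3769, 0.2312]
ee_rot: [0.184, -3.136, 0.0]
force: [-0.7, -0.7, -0.4]
gripper_width: 0.0
grasp_force: 0.0
```

Call:
carry_out:
  moves: [-1, -0.3, -1, 0, 0, -1, -0.3, -1, 0, 0, -1, -0.3, -1, 0.2, 0, -1, -0.3, -1, 0.3, 0, -1, -0.3, -1, 0.3, 0, -1, -0.3, -1, 0.3, 0, -1, -0.3, -1, 0.3, 0, -1, -0.3, -1, 0.3, 0, -1, -0.3, -0.75, 0, 0, -1, 0, 0, 0, 0]

```text
time_s: 3.1
tcp_pos: [0.4162, 0.209, 0.1971]
ee_rot: [0.181, -3.136, 0.001]
force: [0.3, 1.5, -0.3]
gripper_width: 0.0001
grasp_force: 0.0
```

```bash
python3 - <<'E'
from h import *
state((-55,147,115))
t=imaging.camera("top"); im=t["pixels"]; g=cv2.cvtColor(im,cv2.COLOR_BGR2HSV)
# wall scan: tan wood on -x wall and clear interior, rectified lane at z=163
xs=np.arange(-45,46,.5); ys=np.arange(-250,10,.5)
P=np.array(t["pose"]); G=np.stack(np.meshgrid(xs,ys),-1).reshape(-1,2)/1000
W=np.c_[G@R2.T+O,np.full(len(G),.163)]; C=(W-P[:3,3])@P[:3,:3]
u=(C[:,0]/C[:,2]*t["fx"]+t["cx"]).reshape(len(ys),-1).astype(np.float32); v=(C[:,1]/C[:,2]*t["fy"]+t["cy"]).reshape(len(ys),-1).astype(np.float32)
r=cv2.remap(im,u,v,1); cv2.imwrite("pics/rect.png",cv2.resize(cv2.rotate(r,cv2.ROTATE_90_CLOCKWISE),None,fx=1.5,fy=2.5))
E
```

```text
t 3.1 station mm [-53.7161 145.7154 197.0799] yaw err deg -0.3993243200337916 F [ 0.3468  1.5054 -0.3009]
tool shares total [0.0638 0.0661 4.104 ]
```

View pics/rect.png

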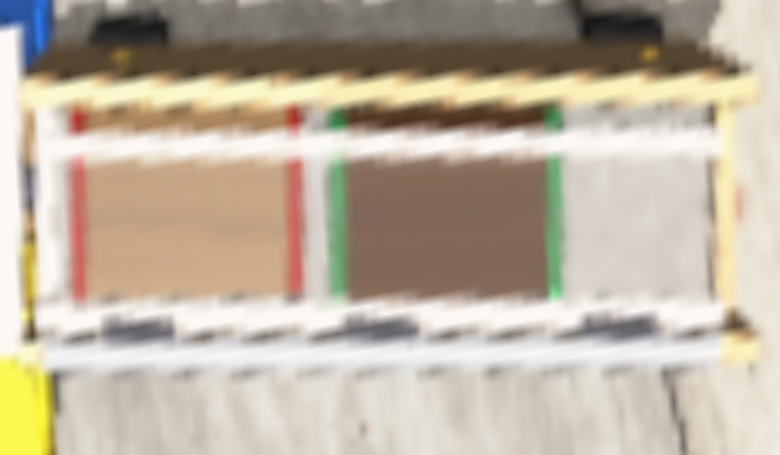

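The rectified crop shows the -x wall at x≈-27 and the +x wall at x≈25, both straight. The ends are at y≈1 and -242, so the station pose is good to about 1 mm. Next, lower and push the lever to +x.

Call:
carry_out:
  moves: [-1, 0, 0.05, 1, 0, -1, 0, 0.02, 1, 0, -1, 0, 0, 1, 0, -1, 0, 0, 1, 0, -1, 0, 0, 0.1, 0, -1, -0.8, 0, 0, 0, -1, -0.8, 0, 0, 0, -1, -0.5, 0, 0, 0, -1, -0.4, 0, 0, 0, -1, -0.4, 0, 0, 0]

```text
time_s: 4.15
tcp_pos: [0.472, 0.2189, 0.115]
ee_rot: [0.186, -3.132, -0.0]
force: [-4.7, 0.2, -0.5]
gripper_width: -0.0
grasp_force: 1.8
```

Call:
carry_out:
  moves: [-1, -0.3, 0, 0, 0, -1, -0.3, 0, 0, 0, -1, -0.2, 0, 0, 0, -1, 0, 0, 0, 0]

```text
time_s: 4.55
tcp_pos: [0.4904, 0.2206, 0.1158]
ee_rot: [-0.186, 3.134, 0.0]
force: [0.2, -0.4, 0.4]
gripper_width: -0.0001
grasp_force: 0.2
```

```bash
cat >> h.py <<'E'
def knob():
    t=imaging.camera("top");s=imaging.camera("side")
    p=lambda c:(blobs(c,(0,190,100),(6,255,255),6)[1] or [(0,(0,0),0)])[0]
    a,b=p(t),p(s); print("px",a[:2],b[:2])
    if a[0] and b[0]:
        k,e=cross(t,a[1],s,b[1]); print("knob",st(k),e)
    return t,s
E
python3 - <<'E'
from h import *
state(); knob()
E
```

```text
t 4.55 station mm [ 21.3021 148.2482 115.7584] yaw err deg -0.19138641035934212 F [ 0.2191 -0.3815  0.3845]
px (0, (0, 0)) (np.int32(42), array([294.0476, 329.381 ]))
```

Call:
carry_out:
  moves: [-1, -0.15, 0, 0, 0, -1, -0.1, 0, 0, 0, -1, -0.1, 0, 0, 0]

```text
time_s: 4.95
tcp_pos: [0.495, 0.2212, 0.1151]
ee_rot: [0.186, -3.133, 0.001]
force: [-5.9, -0.8, 4.6]
gripper_width: -0.0002
grasp_force: 3.7
```

```bash
python3 - <<'E'
from h import *
state(); t,s=knob()
p=blobs(s,(0,190,100),(6,255,255),6)[1][0][1]; o,d=ray(s,*p)
n=np.r_[R2[:,1],0]; a=np.r_[O,0]+n*.142; print(st(o+d*((a-o)@n)/(d@n)))
E
```

```text
t 4.95 station mm [ 25.971  148.2149 115.144 ] yaw err deg -0.19503252687051736 F [-5.8524 -0.8408  4.646 ]
px (0, (0, 0)) (np.int32(46), array([292.0435, 330.3478]))
[ 55.9367 142.     129.5326]
```

Call:
carry_out:
  moves: [-1, 0.5, 0, 0, 0, -1, 0.5, 0, -1, 0, -1, 0.5, 0, -1, 0, -1, 0, 0, -1, 0, -1, 0, 0, -1, 0, -1, 0, -1, 0, 0, -1, 0, -1, 0, 0, -1, 0, -1, 0, 0, -1, 0, -1, 0, 0, -1, 0, -1, 0, 0]

```text
time_s: 6.05
tcp_pos: [0.4785, 0.1177, 0.1956]
ee_rot: [-0.187, 3.133, -0.0]
force: [-0.6, -0.2, -0.6]
gripper_width: 0.0003
grasp_force: 0.0
```

Call:
carry_out:
  moves: [-1, 0, -1, 0, 0, -1, 0, -1, 0, 0, -1, 0, -1, 0, 0, -1, 0, -1, 0, 0, -1, 0, -1, 0, 0, -1, 0, -1, 0, 0, -1, 0, -1, 0, 0, -1, 0, -1, 0, 0, -1, 0, -1, 0, 0, -1, 0, -1, 0, 0]

```text
time_s: 7.05
tcp_pos: [0.5022, -0.0811, 0.1956]
ee_rot: [-0.186, 3.134, -0.002]
force: [0.2, 0.0, 0.2]
gripper_width: 0.0003
grasp_force: 0.0
```

Call:
carry_out:
  moves: [-1, 0, -0.9, 0, 0, -1, 0, -0.9, 0, 0, -1, 0, -0.7, 0, 0, -1, 0, 0, 0, 0]

```text
time_s: 7.45
tcp_pos: [0.5081, -0.1312, 0.1956]
ee_rot: [-0.183, 3.135, -0.002]
force: [-0.8, 0.0, 0.2]
gripper_width: -0.0003
grasp_force: 0.0
```

```bash
python3 - <<'E'
from h import *
state((-6,-207,112)); knob()
E
```

```text
t 7.45 station mm [  -3.9606 -203.176   195.5802] yaw err deg -0.29520466379354865 F [-0.8305  0.0077  0.1844]
tool shares total [ 0.1065 -0.1864  4.1791]
px (np.int32(46), array([212.913 , 219.7826])) (np.int32(49), array([291.898 , 330.3878]))
knob [ 57.0084 142.4455 130.2285] 0.0016665521524645939
```

Call:
carry_out:
  moves: [-1, 0.1, -0.2, 0.8, 0, -1, 0, 0, 0.8, 0, -1, 0, 0, 0.6, 0, -1, 0, 0, 0.5, 0, -1, 0, 0, 0.5, 0, -1, 0, 0, 0.5, 0, -1, 0, 0, 0.45, 0, -1, 0, 0, 0, 0]

```text
time_s: 8.35
tcp_pos: [0.5038, -0.1329, 0.1103]
ee_rot: [0.188, -3.131, -0.003]
force: [-4.5, 0.1, -0.8]
gripper_width: 0.0001
grasp_force: 2.4
```

```bash
python3 - <<'E'
from h import *
state((-6,-150,112)); t,s=knob()
cv2.imwrite("pics/s2.png",cv2.resize(s["pixels"][150:390,200:420],None,fx=2.4,fy=2.4,interpolation=2))
E
```

```text
t 8.35 station mm [  -8.3928 -204.3208  110.3123] yaw err deg -0.13472517231010409 F [-4.4798  0.0648 -0.8236]
tool shares total [-0.1128  2.7165 -0.0795]
px (np.int32(46), array([212.913 , 219.7826])) (np.int32(49), array([291.6735, 330.6531]))
knob [ 57.2606 142.5396 129.6163] 0.0013238401805875375
```

View pics/s2.png

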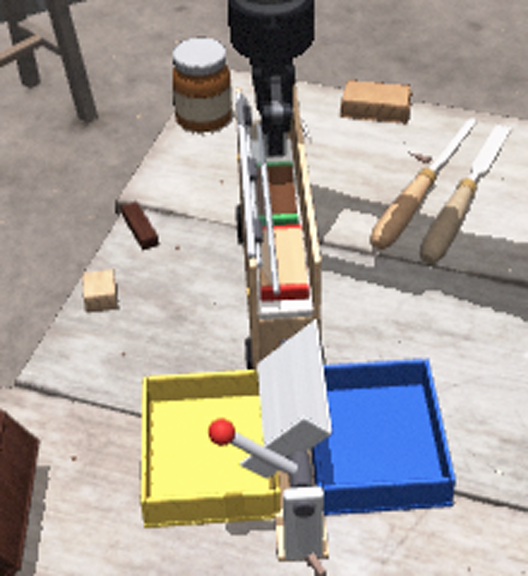

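The view shows the flap held open, fingers behind the rosewood blank, and the knob leaning over the yellow tray at (222,431). I'll push slowly.

Call:
carry_out:
  moves: [-1, 0, 0.4, 0, 0, -1, 0, 0.4, 0, 0, -1, 0, 0.4, 0, 0, -1, 0, 0.35, 0, 0, -1, 0, 0.35, 0, 0, -1, 0, 0.35, 0, 0, -1, 0, 0.35, 0, 0, -1, 0, 0.35, 0, 0, -1, 0, 0.3, 0, 0, -1, 0, 0.3, 0, 0]

```text
time_s: 9.45
tcp_pos: [0.4967, -0.064, 0.112]
ee_rot: [0.187, -3.134, 0.003]
force: [-3.7, -3.4, -0.9]
gripper_width: -0.0
grasp_force: 2.5
```

```bash
cat >> h.py <<'E'
def wax(t):
    for n,lo,hi in(("red",(0,110,70),(8,255,255)),("red2",(172,110,70),(180,255,255)),("grn",(55,60,40),(90,255,220))):
        for a,c,b in blobs(t,lo,hi,5)[1]:
            w=st(onz(t,*c,.119)); w0=st(onz(t,*c,.02))
            if abs(w[0])<130 and -250<w[1]<135: print(n,a,"at z119",w[:2],"at z20",w0[:2])
E
python3 - <<'E'
from h import *
state(); wax(imaging.camera("top"))
E
```

```text
t 9.45 station mm [  -7.0584 -135.0357  111.9599] yaw err deg -0.15261325667578646 F [-3.7416 -3.4307 -0.9368]
red 148 at z119 [ 113.3075 -216.2745] at z20 [ 130.9515 -228.8592]
red 37 at z119 [ 0.4418 33.1974] at z20 [ 8.4904 41.822 ]
red 21 at z119 [ -7.7611 -41.8418] at z20 [ -0.4099 -39.5968]
red 6 at z119 [ 14.7693 -41.781 ] at z20 [ 24.0359 -39.5309]
red 5 at z119 [ -20.4928 -125.9195] at z20 [ -14.2241 -130.8226]
grn 5 at z119 [ 15.9978 -47.1813] at z20 [ 25.3689 -45.3903]
```

Maple's centre is at about y=-4; a bit further.

Call:
carry_out:
  moves: [-1, 0, 0.2, 0, 0, -1, 0, 0.2, 0, 0, -1, 0, 0.2, 0, 0, -1, 0, 0.2, 0, 0, -1, 0, 0.2, 0, 0, -1, 0, 0, 0, 0, -1, 0, 0, 0, 0]

```text
time_s: 10.2
tcp_pos: [0.4945, -0.0437, 0.112]
ee_rot: [0.187, -3.134, 0.0]
force: [-4.1, -3.0, 0.9]
gripper_width: 0.0001
grasp_force: 2.4
```

```bash
python3 - <<'E'
from h import *
state(); t=imaging.camera("top"); wax(t); s=imaging.camera("side")
cv2.imwrite("pics/s3.png",cv2.resize(s["pixels"][150:390,200:420],None,fx=2.4,fy=2.4,interpolation=2))
E
```

```text
t 10.2 station mm [  -6.8372 -114.6443  111.9921] yaw err deg -0.16665526354957816 F [-4.1427 -2.9731  0.8624]
red 145 at z119 [ 113.3423 -216.3726] at z20 [ 130.9893 -228.9656]
red 35 at z119 [-0.1363 53.9804] at z20 [ 7.8631 64.3719]
red 35 at z119 [ -7.8639 -19.8593] at z20 [ -0.5214 -15.7454]
red 8 at z119 [ 15.2444 -19.8172] at z20 [ 24.5515 -15.6998]
grn 7 at z119 [ 16.1806 -26.4127] at z20 [ 25.5672 -22.8559]
grn 5 at z119 [ -8.5052 -24.3556] at z20 [ -1.2173 -20.624 ]
grn 5 at z119 [-15.3005 -27.7181] at z20 [ -8.5903 -24.2724]
```

View pics/s3.png

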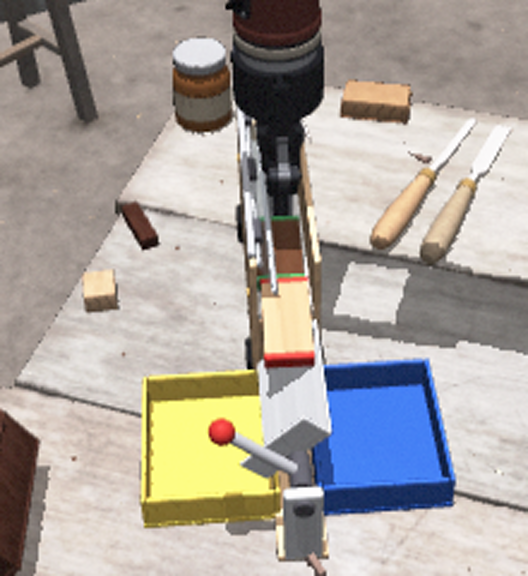

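Maple (red front end at about (288,358)) is half out and still level. Keep pushing gently.

Call:
carry_out:
  moves: [-1, 0, 0.2, 0, 0, -1, 0, 0.2, 0, 0, -1, 0, 0.2, 0, 0, -1, 0, 0, 0, 0, -1, 0, 0, 0, 0]

```text
time_s: 10.8
tcp_pos: [0.4933, -0.0317, 0.112]
ee_rot: [0.187, -3.134, -0.0]
force: [-3.8, -2.1, -0.6]
gripper_width: 0.0
grasp_force: 2.3
```

```bash
python3 - <<'E'
from h import *
state(); t=imaging.camera("top"); wax(t)
E
```

```text
t 10.8 station mm [  -6.5545 -102.5324  111.9616] yaw err deg -0.17642051668767234 F [-3.7958 -2.1188 -0.6419]
red 148 at z119 [ 113.3231 -216.2764] at z20 [ 130.9684 -228.8612]
red 90 at z119 [25.356  42.2682] at z20 [35.5227 51.664 ]
red 20 at z119 [76.9719 27.044 ] at z20 [91.5268 35.1455]
grn 8 at z119 [ 16.7031 -14.5464] at z20 [26.1341 -9.9809]
grn 6 at z119 [ -1.8213 -15.9532] at z20 [  6.0349 -11.5073]
```

Call:
carry_out:
  moves: [-1, 0, 0, 0, 0, -1, 0, 0, 0, 0, -1, 0, 0, 0, 0]

```text
time_s: 11.15
tcp_pos: [0.4934, -0.0317, 0.112]
ee_rot: [0.186, -3.135, -0.0]
force: [-4.5, -2.1, -0.1]
gripper_width: -0.0007
grasp_force: 2.4
```

```bash
python3 - <<'E'
from h import *
t=imaging.camera("top"); wax(t); s=imaging.camera("side")
a=cv2.resize(s["pixels"][200:390,230:420],None,fx=2.1,fy=2.1,interpolation=2); b=cv2.resize(t["pixels"][180:305,195:320],(399,399),interpolation=2)
cv2.imwrite("pics/s4.png",np.hstack([a,b]))
E
```

```text
red 148 at z119 [ 113.2988 -216.2108] at z20 [ 130.9421 -228.79  ]
red 31 at z119 [95.4015 29.8671] at z20 [111.5232  38.2086]
red 31 at z119 [28.5919 47.5895] at z20 [39.0337 57.4377]
grn 8 at z119 [ 16.7031 -14.5464] at z20 [26.1341 -9.9809]
grn 6 at z119 [ -1.8213 -15.9532] at z20 [  6.0349 -11.5073]
```

View pics/s4.png

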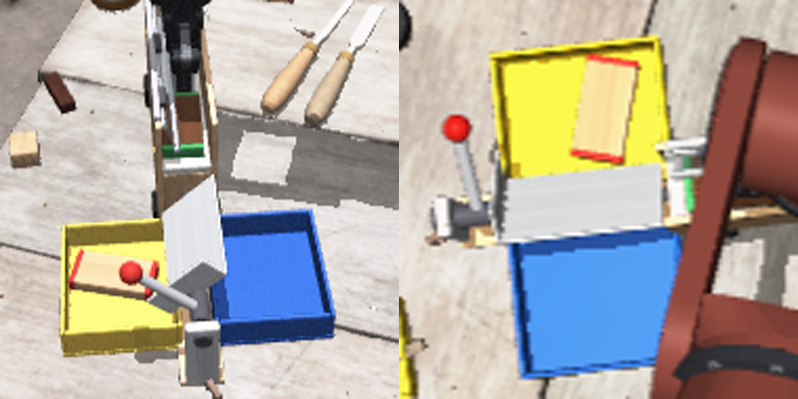

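Maple lies flat in the yellow tray, near station (75,48), and rosewood (green end) is still in the lane. Next I back off, rise, and go round to the lever's +x side.

Call:
carry_out:
  moves: [-1, 0, -0.3, 0, 0, -1, 0, 0, -0.8, 0, -1, 0, 0, -0.9, 0, -1, 0, 0, -0.9, 0, -1, 0, 0, -0.9, 0, -1, 0, 0, -0.9, 0, -1, -0.4, 1, 0, 0, -1, -0.4, 1, 0, 0, -1, -0.4, 1, 0, 0, -1, -0.4, 1, 0, 0]

```text
time_s: 12.25
tcp_pos: [0.5195, 0.047, 0.2017]
ee_rot: [-0.185, 3.13, 0.002]
force: [0.2, 0.0, -0.3]
gripper_width: 0.0001
grasp_force: 0.0
```

Call:
carry_out:
  moves: [-1, -0.4, 1, 0, 0, -1, -0.4, 1, 0, 0, -1, -0.4, 1, 0, 0, -1, -0.4, 1, 0, 0, -1, -0.4, 1, 0, 0, -1, -0.4, 1, 0, 0, -1, -0.5, 1, 0, 0, -1, -0.6, 1, 0, 0, -1, -0.6, 0.8, 0, 0, -1, 0, 0, 0, 0]

```text
time_s: 13.25
tcp_pos: [0.5801, 0.2332, 0.2015]
ee_rot: [-0.189, 3.13, 0.006]
force: [-0.1, 0.2, 0.2]
gripper_width: -0.0004
grasp_force: 0.0
```

```bash
python3 - <<'E'
from h import *
state((100,147,115)); t=imaging.camera("top"); wax(t)
E
```

```text
t 13.25 station mm [111.8856 149.7539 201.5203] yaw err deg -0.07544060378758097 F [-0.0855  0.1874  0.1811]
tool shares total [ 0.6194 -0.153   4.322 ]
red 149 at z119 [ 113.1711 -216.2378] at z20 [ 130.8035 -228.8194]
red 31 at z119 [28.5919 47.5895] at z20 [39.0337 57.4377]
red 29 at z119 [95.2058 29.6633] at z20 [111.3108  37.9874]
grn 23 at z119 [  4.6698 -89.477 ] at z20 [ 13.0778 -91.2818]
grn 16 at z119 [  4.0669 -14.5973] at z20 [ 12.4236 -10.036 ]
```

Call:
carry_out:
  moves: [-1, 0, -0.1, 1, 0, -1, 0, 0, 1, 0, -1, 0, 0, 1, 0, -1, 0, 0, 1, 0, -1, 0, 0, 0.3, 0, -1, 0.6, 0, 0, 0, -1, 0.6, 0, 0, 0, -1, 0.5, 0, 0, 0, -1, 0.5, 0, 0, 0, -1, 0.5, 0, 0, 0]

```text
time_s: 14.3
tcp_pos: [0.5274, 0.2224, 0.118]
ee_rot: [-0.186, 3.126, 0.003]
force: [4.3, 0.6, 2.5]
gripper_width: 0.0002
grasp_force: 1.9
```

Call:
carry_out:
  moves: [-1, 0.5, 0, 0, 0, -1, 0.5, 0, 0, 0, -1, 0.5, 0, 0, 0, -1, 0.5, 0, 0, 0, -1, 0.5, 0, 0, 0, -1, 0.5, 0, 0, 0, -1, 0.5, 0, 0, 0, -1, 0.4, 0, 0, 0, -1, 0.3, 0, 0, 0]

```text
time_s: 15.2
tcp_pos: [0.4419, 0.2121, 0.1152]
ee_rot: [-0.187, 3.131, 0.001]
force: [8.6, 1.8, 2.4]
gripper_width: 0.0002
grasp_force: 4.0
```

```bash
python3 - <<'E'
from h import *
state((-27,147,115)); knob()
E
```

```text
t 15.2 station mm [-27.8642 145.6707 115.1545] yaw err deg -0.16960617761625965 F [8.6267 1.7928 2.3609]
tool shares total [-0.043   0.0666  0.008 ]
px (0, (0, 0)) (np.int32(40), array([357.9 , 325.05]))
```

Call:
carry_out:
  moves: [-1, -0.5, 0, 0, 0, -1, -0.4, 0, -1, 0, -1, 0, 0, -1, 0, -1, 0, 0, -1, 0, -1, 0, 0, -1, 0, -1, 0, -1, 0, 0, -1, 0, -1, 0, 0, -1, 0, -1, 0, 0, -1, 0, -1, 0, 0, -1, 0, -1, 0, 0]

```text
time_s: 16.3
tcp_pos: [0.4687, 0.1137, 0.1927]
ee_rot: [0.186, -3.13, -0.0]
force: [0.6, -0.1, -0.3]
gripper_width: 0.0001
grasp_force: 0.0
```

Call:
carry_out:
  moves: [-1, 0, -1, 0, 0, -1, 0, -1, 0, 0, -1, 0, -1, 0, 0, -1, 0, -1, 0, 0, -1, 0, -1, 0, 0, -1, 0, -1, 0, 0, -1, 0, -1, 0, 0, -1, 0, -1, 0, 0, -1, 0, -0.5, 0, 0, -1, 0, 0, 0, 0]

```text
time_s: 17.3
tcp_pos: [0.4898, -0.0548, 0.1932]
ee_rot: [0.183, -3.133, -0.002]
force: [0.1, 0.7, -0.2]
gripper_width: -0.0002
grasp_force: 0.0
```

```bash
python3 - <<'E'
from h import *
state((-5,-122,112)); t,s=knob()
wax(t)
E
```

```text
t 17.3 station mm [ -12.8308 -125.1168  193.2048] yaw err deg -0.2995408555337279 F [ 0.1171  0.7111 -0.1833]
tool shares total [-0.4041  0.1519  4.0592]
px (np.int32(49), array([217.6735, 270.5714])) (np.int32(40), array([357.125, 326.575]))
knob [-57.5653 143.3019 129.046 ] 0.0012956955493848305
red 148 at z119 [ 113.3075 -216.2745] at z20 [ 130.9515 -228.8592]
red 31 at z119 [95.4015 29.8671] at z20 [111.5232  38.2086]
red 31 at z119 [28.6578 48.1716] at z20 [39.1052 58.0692]
grn 16 at z119 [  4.0669 -14.5973] at z20 [ 12.4236 -10.036 ]
grn 5 at z119 [-18.5491 -88.5993] at z20 [-12.115  -90.3295]
```

The lever leans fully to blue (knob x = -57.6). Lower behind the rosewood and push.

Call:
carry_out:
  moves: [-1, -0.4, 0, 0, 0, -1, 0, 0, 0.8, 0, -1, 0, 0, 0.7, 0, -1, 0, 0, 0.6, 0, -1, 0, 0, 0.5, 0, -1, 0, 0, 0.5, 0, -1, 0, 0, 0.5, 0, -1, 0, 0, 0.4, 0, -1, 0, 0, 0, 0]

```text
time_s: 18.3
tcp_pos: [0.4958, -0.0527, 0.1119]
ee_rot: [0.187, -3.129, -0.002]
force: [-5.9, -0.1, -1.7]
gripper_width: -0.0002
grasp_force: 2.6
```

```bash
python3 - <<'E'
from h import *
state(); wax(imaging.camera("top"))
E
```

```text
t 18.3 station mm [  -6.6088 -123.6691  111.8835] yaw err deg -0.1485602584444592 F [-5.8524 -0.1239 -1.7452]
red 148 at z119 [ 113.3075 -216.2745] at z20 [ 130.9515 -228.8592]
red 31 at z119 [28.6578 48.1716] at z20 [39.1052 58.0692]
red 31 at z119 [95.4015 29.8671] at z20 [111.5232  38.2086]
grn 8 at z119 [ 16.7031 -14.5464] at z20 [26.1341 -9.9809]
grn 7 at z119 [-16.4723 -88.771 ] at z20 [ -9.8618 -90.5158]
grn 6 at z119 [ -1.8213 -15.9532] at z20 [  6.0349 -11.5073]
```

Call:
carry_out:
  moves: [-1, 0, 0.45, 0, 0, -1, 0, 0.45, 0, 0, -1, 0, 0.45, 0, 0, -1, 0, 0.45, 0, 0, -1, 0, 0.45, 0, 0, -1, 0, 0.45, 0, 0, -1, 0, 0.4, 0, 0, -1, 0, 0.4, 0, 0, -1, 0, 0.4, 0, 0, -1, 0, 0.3, 0, 0]

```text
time_s: 19.35
tcp_pos: [0.4871, 0.0298, 0.1135]
ee_rot: [0.187, -3.132, 0.003]
force: [-4.0, -3.2, 1.2]
gripper_width: 0.0001
grasp_force: 2.5
```

Call:
carry_out:
  moves: [-1, 0, 0.2, 0, 0, -1, 0, 0.2, 0, 0, -1, 0, 0.2, 0, 0, -1, 0, 0.2, 0, 0, -1, 0, 0, 0, 0, -1, 0, 0, 0, 0]

```text
time_s: 19.95
tcp_pos: [0.4852, 0.0458, 0.1136]
ee_rot: [0.187, -3.132, 0.001]
force: [-4.4, -2.0, -0.2]
gripper_width: -0.0004
grasp_force: 2.6
```

```bash
python3 - <<'E'
from h import *
state(); t=imaging.camera("top"); wax(t)
s=imaging.camera("side")
for a,c,b in blobs(s,(55,60,40),(90,255,220),5)[1]: print("side grn",a,c)
E
```

```text
t 19.95 station mm [ -5.1185 -24.6232 113.5575] yaw err deg -0.1589347204198255 F [-4.4123 -1.9873 -0.183 ]
red 147 at z119 [ 113.2835 -216.3392] at z20 [ 130.9254 -228.9294]
red 7 at z119 [-25.3084 -11.1087] at z20 [-19.449   -6.2508]
side grn 103 [495.3689 474.0097]
side grn 96 [321.1667 300.2083]
side grn 11 [324.7273 267.5455]
side grn 7 [309.7143 268.5714]
```

Call:
carry_out:
  moves: [-1, 0, 0.2, 0, 0, -1, 0, 0.2, 0, 0, -1, 0, 0, 0, 0, -1, 0, 0, 0, 0, -1, 0, 0, 0, 0, -1, 0, 0, 0, 0]

```text
time_s: 20.65
tcp_pos: [0.4847, 0.0537, 0.1138]
ee_rot: [0.187, -3.133, 0.001]
force: [-3.9, -3.0, 1.4]
gripper_width: -0.0001
grasp_force: 2.7
```

```bash
python3 - <<'E'
from h import *
state()
s=imaging.camera("side")
for a,c,b in blobs(s,(55,60,40),(90,255,220),5)[1]: print("side grn",a,c, st(onz(s,*c,.02)))
cv2.imwrite("pics/s5.png",cv2.resize(s["pixels"][200:390,230:420],None,fx=2.1,fy=2.1,interpolation=2))
E
```

```text
t 20.65 station mm [ -4.6948 -16.7964 113.8215] yaw err deg -0.17657087685795428 F [-3.8845 -3.0232  1.4406]
side grn 105 [495.419 473.981] [-250.5125  367.1933   20.    ]
side grn 91 [321.1758 304.5604] [-7.5271 -8.4174 20.    ]
side grn 20 [321.45 270.65] [ -17.0219 -110.2444   20.    ]
side grn 9 [309.7778 271.5556] [   9.7627 -109.7601   20.    ]
```

View pics/s5.png

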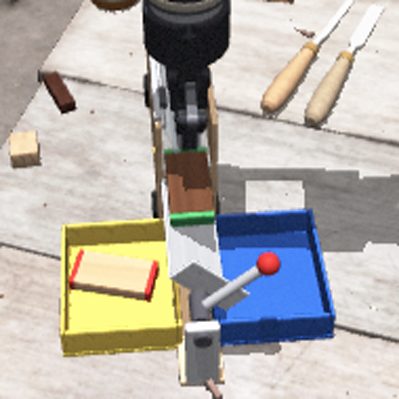

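Rosewood's front end (192,218) is over the plate, but its centre is only about 15 mm past the lip. A little more.

Call:
carry_out:
  moves: [-1, 0, 0.2, 0, 0, -1, 0, 0.2, 0, 0, -1, 0, 0.2, 0, 0, -1, 0, 0.1, 0, 0, -1, 0, 0, 0, 0, -1, 0, 0, 0, 0, -1, 0, 0, 0, 0, -1, 0, 0, 0, 0]

```text
time_s: 21.5
tcp_pos: [0.4831, 0.0678, 0.1137]
ee_rot: [0.186, -3.134, -0.0]
force: [-3.8, -2.3, -0.4]
gripper_width: -0.0003
grasp_force: 2.4
```

```bash
python3 - <<'E'
from h import *
state()
s=imaging.camera("side")
for a,c,b in blobs(s,(55,60,40),(90,255,220),5)[1]: print("side grn",a,c, st(onz(s,*c,.02)), st(onz(s,*c,.112)))
E
```

```text
t 21.5 station mm [ -4.5178  -2.6163 113.707 ] yaw err deg -0.19245631337220168 F [-3.8357 -2.319  -0.4037]
side grn 104 [495.375  473.9808] [-250.4437  367.1872   20.    ] [-215.6274  403.9218  112.    ]
side grn 19 [340.4211 318.4211] [-43.9001  32.8398  20.    ] [-33.166 108.558 112.   ]
side grn 18 [376.6111 314.8889] [-119.9478   30.1654   20.    ] [-100.3468  106.1954  112.    ]
side grn 16 [379.    327.375] [-119.1488   62.9816   20.    ] [-99.641  135.1854 112.    ]
side grn 9 [341.6667 328.8889] [-43.2487  60.1152  20.    ] [-32.5906 132.6532 112.    ]
```

Rosewood is in the blue tray (ends at x = -44 and -120, y ≈ 46). Withdraw upwards and move away from the lane.

Call:
carry_out:
  moves: [-1, 0, -0.5, 0, 0, -1, 0, -0.3, -0.6, 0, -1, 0, 0, -0.8, 0, -1, 0, 0, -0.9, 0, -1, 0, 0, -1, 0, -1, 0, 0, -1, 0, -1, 0, 0, -1, 0, -1, 0, 0, -1, 0, -1, 0, -1, 0, 0, -1, 0, -1, 0, 0]

```text
time_s: 22.55
tcp_pos: [0.4937, 0.0122, 0.2432]
ee_rot: [-0.188, 3.127, -0.0]
force: [0.5, 0.4, 0.3]
gripper_width: -0.0
grasp_force: 0.0
```

```bash
python3 - <<'E'
from h import *
state()
t=imaging.camera("top");s=imaging.camera("side"); wax(t)
cv2.imwrite("pics/s6.png",np.hstack([cv2.resize(s["pixels"][180:390,230:420],(399,441),interpolation=2),cv2.resize(t["pixels"][180:305,195:320],(399,441),interpolation=2)]))
E
```

```text
t 22.55 station mm [ -0.7703 -59.0824 243.2434] yaw err deg -0.11260372666452087 F [0.5225 0.3727 0.2982]
red 146 at z119 [ 113.1431 -216.1526] at z20 [ 130.7731 -228.7269]
grn 5 at z119 [-118.1467   46.5496] at z20 [-120.1802   56.3093]
```

View pics/s6.png

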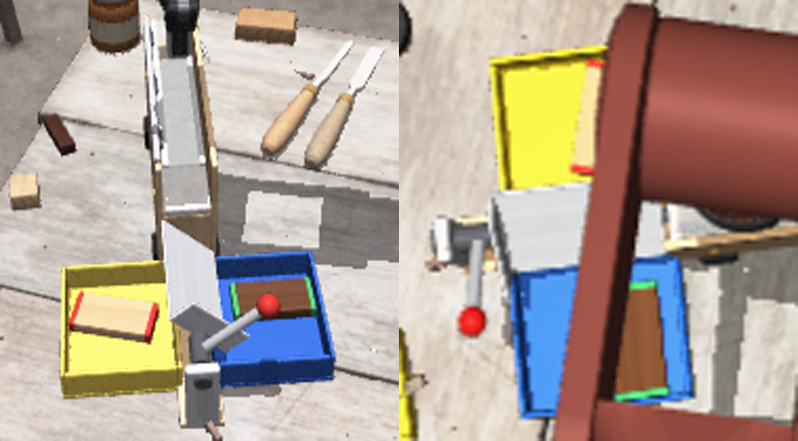

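The picture shows both blanks flat in their own trays, the lane empty and the flap level, with its free edge beside the -x wall as at the start. The gripper is clear of everything, so I'm handing in.

```bash
python3 -c "
from rig import manip
print(manip.sign_off())"
```

```text
the job is handed in; nothing more can be done
None
```

I handed the job in at about 22.6 s: the maple blank is in the yellow tray, the rosewood blank is in the blue tray, and the flap is shut with the arm clear; the hand-in returned no verdict.

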